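# Light-gap check of an oil stone

## Robot

A 6-joint arm with a two-finger parallel gripper is mounted at the origin on a cart in front of the work surface, level with it; the furniture and walls round the work are solid. World frame = base frame: x ahead of the robot, y to its left, z up, the work surface at z = 0. Lengths are in m, angles in rad, forces in N, time in s.
With the tool pointing down it reaches from about 0.375 to 0.825 m from the base axis. Payload 5.5 kg.
Tool frame: the origin (TCP) lies on the mounting face of the last link; the fingertips stand 173 mm ahead of it and the grasp point (between the pads) lies bot.hold_point_z ahead of it (bot.hold_point_z is the distance from the TCP to the grasp point, in m); z points along the fingers, y is the direction in which the jaws open and shut (so a half turn about z gives the same grasp; the last joint's range is limited). The gripper opens to 85 mm and grips with 20 to 120 N. Pads are 22 mm wide; open, the fingers measure 114 mm over their backs; the gripper's body (76 mm by 85 mm) begins 54 mm behind the grasp point. The pads swing forward as they close: fully open they stand 13 mm farther back than shut.
Start: joints at [-1.195, 0.314, -0.047, 1.21, 0, 1.571], TCP at [0.22, -0.558, 0.405] pointing down, gripper open.
Joint ranges: [-2.67, 2.67], [-0.69, 1.73], [-1.03, 1.25], [-2.08, 2.16], [-1.42, 1.45], [-3.14, 3.14]. Speed limits (rad/s): [2.39, 2.39, 3.01, 3.14, 3.14, 3.14].

## Interface

Orientations are given as a unit quaternion [x, y, z, w].
In Python, from bench import bot gives the robot as it stands. The module is installed in compiled form; this text tells all that it offers. Calls block until the motion is done:
- bot.reach(position, orientation): joint-space move of the TCP to a pose.
- bot.movel(position, rot=None, rate=0.15, stop_force=None): straight line of the TCP; rot=None keeps the orientation; rate is the mean speed in m/s. With stop_force (N) it stops when the force on the tool has changed by that much, and returns True; else False.
- bot.move_j(angles): joint-space move.
- bot.grip(opening): finger opening in m; the grip force is fixed at half the most; returns when the fingers have stopped.
- bot.sleep(seconds).
- bot.ik(position, orientation): joint angles nearest the present ones, or None.
- bot.sense(): the state.
- bot.capture(name): name is "scene" or "top" or "wrist"; returns the picture (420x560x3 uint8, red, green, blue); there is no depth.
- bot.camera_params(name): a dict with "fx", "fy", "cx", "cy" (pixels), "dist" ([k1, k2, p1, p2, k3] as OpenCV has them; the pictures are not rectified), "R" (3x3) and "t" (3): a world point X has camera coordinates R X + t; the wrist camera has in their place "tool_from_camera" (4x4, takes a point from camera to tool coordinates, whose origin is the TCP and whose axes are the flange's). Camera axes: x right, y down, z forward; pixel columns grow to the right and rows downward; lengths in m; the calibration is good to about 2 mm. A picture is of the moment at which its call begins: read the wrist's pose just before it. camera_params takes no time and is no camera call.
A pose or a line that the arm cannot do raises bot.MotionError and nothing moves.
- bot.job_done(): hands the job in, once; it reports no verdict.
The state is a dict: "t": time; "joints": joint angles; "dq": joint speeds; "joint_torque": joint torques, N m; "tool_pos": TCP position; "orientation": TCP orientation; "contact_force": force on the tool from outside, world axes, zero at the start; "ft_torque": the same for the moment, N m; "grip_width": finger opening in m.
Only numpy, scipy, OpenCV 4.12 (cv2) and the standard library are available. Lean on these libraries where they do the work, as an engineer would, in place of code of your own. Each camera call takes 0.05 s, during which the arm holds its last target. There are 200 camera calls.

## Task

Check the oil stone lying on the light-gap gauge for hollow wear: by its black knob, lower the crossbar until the sprung straightedge bears on the stone and the dial hand stands in the green band, without driving it up to its stop, and let go of the knob. Then slide the lamp's sprung shutter half open by its orange grip, so that half of the window shows behind the straightedge and the white line on the grip meets the red mark, and keep holding it there: you finish while still holding the shutter half open. Leave the stone, the oil can, the loupe and the tags where they are.

Things in the scene. Friction and masses are not known exactly. Their poses are not given: they have to be found in the camera images.
- gap_gauge: light-gap gauge, fixed: grey-green base 144 (x) by 270 (y) mm. Origin on the bench, 48 mm behind its front edge, midway in y; x points from its front (robot side) to the lamp, y left, z up. In this frame, mm: columns of 6 radius at x -12, y +/-108, top z 133; lamp housing x 39 to 91, y -125 to 125, top z 86. A lamp frame with bulb and spot hangs 0.52 m up behind it: approach low
- window (a point): centre of the lit opal lamp window in the front face of the housing, 60 mm wide (y) and 36 mm high; black shutter plate in front of it
- half_mark (a point): front end of the red line on the housing's top (x 42, y 80, z 86 mm of the gauge) that the white line on the grip meets at half open; white lines 30 mm either side of it (y 50 and y 110) mark shut and fully open
- dial (a point): centre of the dial's face: white, 48 mm across, on the front of the crossbar at y -69 mm of the gauge, facing its front; its top is 6 mm below the knob's top. The red hand turns clockwise as the straightedge is pushed up, and points straight up at 6 mm; green band 3 to 9 mm
- lowered (a joint): how far the aluminium crossbar has been lowered on its two columns, m: 0 at the top, 0.038 at the bottom stop. It stays where it is left: friction 8 N against its own weight of about 3 N, so pressing it down takes about 5 N, plus up to 5 N from the sprung straightedge. With the stone in place the straightedge meets it at 0.020; every further mm raises the straightedge 1 mm in its guides
- dial_reading (a joint): how far the sprung straightedge is pushed up in the crossbar's guides, m: 0 hanging free, 0.012 at its stop; green band of the dial 0.003 to 0.009, middle 0.006. Spring 1.5 N at 0, rising 0.25 N per mm
- crossbar: aluminium crossbar along y on the two columns, with the black round knob on its middle (24 mm diameter, 26 mm tall, at x -12, y 0 of the gauge), which can be pinched or pressed from above; origin at the middle of the bar (16 mm wide, 14 mm high), 40 mm below the knob's top
- knob_top (a point): centre of the knob's top face: 152 mm above the bench with joint lowered at 0, 132 mm when the straightedge meets the stone, 126 mm with the dial hand in the middle of the green band
- straightedge: steel straightedge under the crossbar, 130 mm long in y, 4 mm thick, 22 mm high; origin at the middle of its lower edge, which bears on the stone
- shutter_open (a joint): how far the black lamp shutter is slid open to the gauge's +y (left), m: 0 shut, 0.060 fully open, 0.030 half open. A spring draws it shut: 2.1 N at 0, rising 0.13 N per mm (6 N at half, 10 N fully open)
- shutter: black shutter plate in front of the lamp window, with an upright orange square grip 14 by 14 mm, 34 mm tall, with a white line down its middle; it slides along the gauge's y; origin on bench level below the plate, at y 0 of the gauge when shut
- grip_top (a point): centre of the grip's top face, 125 mm above the bench; at x 30.5, y 50 of the gauge when shut, y 80 at half, y 110 fully open; the grip reaches 34 mm down from here
- stone: oil stone 150 by 50 by 25 mm, brown over grey, lying along y on the anvil under the straightedge; origin at the centre of its underside, 20 mm above the bench; loose, to be left lying there
- oil_can: brass pin oiler, 55 mm across, 120 mm tall, standing on the bench to the right of the gauge; bystander; origin centre of underside
- eye_loupe: black eye loupe, 35 mm across, 36 mm tall, on the bench to the left of the gauge; bystander; origin centre of underside
- tags: stack of buff tags 45 by 80 by 9 mm, on the bench to the left of the gauge; bystander; origin centre of underside

How it is judged:
By the outcome, as a careful person would: the job done as asked, in the order asked, and still so for the second after the job is handed in, while the arm keeps its last pose, push and grip.
It also fails if it takes over 40 s, if anything falls off the work surface, if the arm or the gripper's body presses on something with over 40 N, if the wrist force passes 120 N, or if a joint passes its speed limit or range.

## Working session

There is one attempt and no reset: what is moved stays moved. The work goes in short steps, each a Python script; the robot and the scene stay as the last script left them, time stands still between calls to the robot, and variables do not carry over. Pictures are saved under pics/ and viewed, about 8 in all and at most 12, crops included, and the job is handed in when it is done.

```bash
mkdir -p pics; python3 - <<'E'
from bench import bot
import cv2,numpy as np
for n in("scene","top"):
    im=bot.capture(n);cv2.imwrite(f"pics/{n}0.png",im[:,:,::-1]);p=bot.camera_params(n);print(n,{k:np.round(v,4).tolist() for k,v in p.items()})
print(bot.hold_point_z,bot.sense());print(bot.camera_params("wrist"))
E
```

```text
scene {'fx': 462.9838, 'fy': 462.9838, 'cx': 286.6343, 'cy': 203.7753, 'dist': [-0.1568, 0.0, 0.0, 0.0, 0.0], 'R': [[-0.8467, -0.5319, 0.0164], [-0.3273, 0.4961, -0.8042], [0.4196, -0.6863, -0.5941]], 't': [0.4068, 0.3513, 0.8467]}
top {'fx': 443.5028, 'fy': 443.5028, 'cx': 280.1995, 'cy': 207.6369, 'dist': [-0.1249, 0.0, 0.0, 0.0, 0.0], 'R': [[0.0926, -0.9957, 0.0078], [-0.9698, -0.092, -0.2258], [0.2256, 0.0133, -0.9741]], 't': [-0.1637, 0.5737, 0.8956]}
0.1547 {'t': 0.1, 'joints': array([-1.19497714e+00,  3.14178503e-01, -4.79864880e-02,  1.21018781e+00,
       -1.62011057e-05,  1.57078817e+00]), 'dq': array([ 0.00223942, -0.00183442,  0.00139198,  0.00138913, -0.00111963,
        0.00084823]), 'joint_torque': array([-7.85835509e-04, -5.40767419e+01,  3.40541303e+01,  1.12064046e-02,
       -4.76633875e-05, -4.01036900e-06]), 'tool_pos': array([ 0.22012642, -0.55789212,  0.40390341]), 'orientation': array([ 9.82395820e-01,  1.86809654e-01, -1.53333606e-04, -7.63023193e-04]), 'contact_force': array([ 0.03408519, -0.22733031,  0.37755303]), 'ft_torque': array([0.00119685, 0.00831477, 0.03388475]), 'grip_width': 0.08553171034564327}
{'fx': 360.92225513170587, 'fy': 360.92225513170587, 'cx': 277.47430355229466, 'cy': 209.8494917659589, 'dist': array([-0.01591983,  0.        ,  0.        ,  0.        ,  0.        ]), 'tool_from_camera': array([[-6.74078802e-04, -9.51529741e-01, -3.07556006e-01,
         7.81141113e-02],
       [ 9.99999546e-01, -4.34374470e-04, -8.47839951e-04,
        -4.23819547e-04],
       [ 6.73150453e-04, -3.07556438e-01,  9.51529602e-01,
         3.09914275e-02],
       [ 0.00000000e+00,  0.00000000e+00,  0.00000000e+00,
         1.00000000e+00]])}
```

View pics/scene0.png

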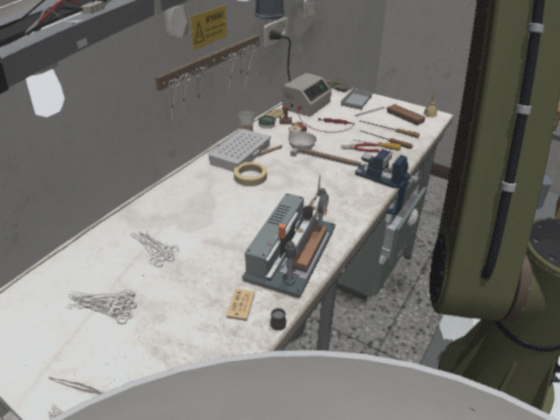

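View pics/top0.png

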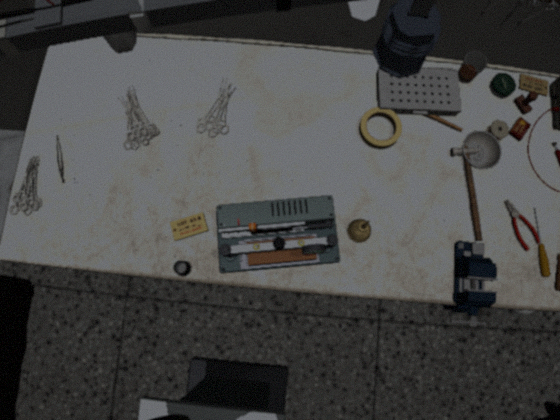

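The top view shows the gauge at columns 217–340, rows 195–272, with the knob at about (279,243) and the grip at about (252,227). The loupe is at (182,268), the tags at (189,225) and the oil can at (360,230). The scene view agrees.

```bash
cat > h.py <<'E'
from bench import bot
import cv2,numpy as np
from scipy.spatial.transform import Rotation as Ro
def cam(n,s=None):
    p=bot.camera_params(n);K=np.array([[p["fx"],0,p["cx"]],[0,p["fy"],p["cy"]],[0,0,1.]])
    if n=="wrist":
        T=np.eye(4);T[:3,:3]=Ro.from_quat(s["orientation"]).as_matrix();T[:3,3]=s["tool_pos"]
        W=T@p["tool_from_camera"];R=W[:3,:3].T;t=-R@W[:3,3]
    else: R,t=np.array(p["R"]),np.array(p["t"])
    return K,np.array(p["dist"]),R,t
def onz(c,uv,z):
    K,d,R,t=c
    q=cv2.undistortPoints(np.array([[uv]],float),K,d)[0,0];r=R.T@[q[0],q[1],1];C=-R.T@t
    return C+r*(z-C[2])/r[2]
def proj(c,X):
    K,d,R,t=c
    return cv2.projectPoints(np.array(X,float).reshape(-1,3),cv2.Rodrigues(R)[0],t,K,d)[0].reshape(-1,2)
def down(a):  # tool z down, tool y (jaw axis) at world angle a
    y=np.array([np.cos(a),np.sin(a),0]);z=np.array([0,0,-1.]);x=np.cross(y,z)
    return Ro.from_matrix(np.c_[x,y,z]).as_quat()
def orange(im,lo=(3,130,90),hi=(16,255,255)):
    m=cv2.inRange(cv2.cvtColor(im,cv2.COLOR_RGB2HSV),lo,hi)
    n,l,st,ce=cv2.connectedComponentsWithStats(m)
    return [(st[i].tolist(),ce[i].round(1).tolist()) for i in range(1,n) if st[i][4]>8]
E
python3 - <<'E'
from h import *
c=cam("top");im=cv2.imread("pics/top0.png")[:,:,::-1].copy()
print(orange(im))
print("knob",onz(c,(279,242),.152),"grip",onz(c,(252,226),.125))
for uv in((217,206),(333,196)):print("rear",onz(c,uv,.086))
for uv in((220,272),(340,263)):print("front",onz(c,uv,.012))
print("can",onz(c,(360,230),.06),"loupe",onz(c,(182,268),.03),"tags",onz(c,(189,225),.01))
b=im[185:285,205:375];cv2.imwrite("pics/topc.png",cv2.resize(b,None,fx=4.5,fy=4.5,interpolation=cv2.INTER_CUBIC)[:,:,::-1])
E
```

```text
[([249, 223, 3, 6, 14], [250.0, 225.6]), ([253, 223, 3, 6, 12], [253.6, 225.2]), ([192, 227, 9, 4, 17], [196.4, 228.4]), ([180, 231, 9, 4, 14], [184.1, 232.6])]
knob [ 0.49843187 -0.11450807  0.152     ] grip [ 0.52977582 -0.05709914  0.125     ]
rear [0.57283439 0.02462952 0.086     ]
rear [ 0.61812748 -0.21983499  0.086     ]
front [0.43986087 0.01132735 0.012     ]
front [ 0.4849155  -0.25382935  0.012     ]
can [ 0.55472543 -0.28630546  0.06      ] loupe [0.43892279 0.09348326 0.03      ] tags [0.53928705 0.09533819 0.01      ]
```

View pics/topc.png

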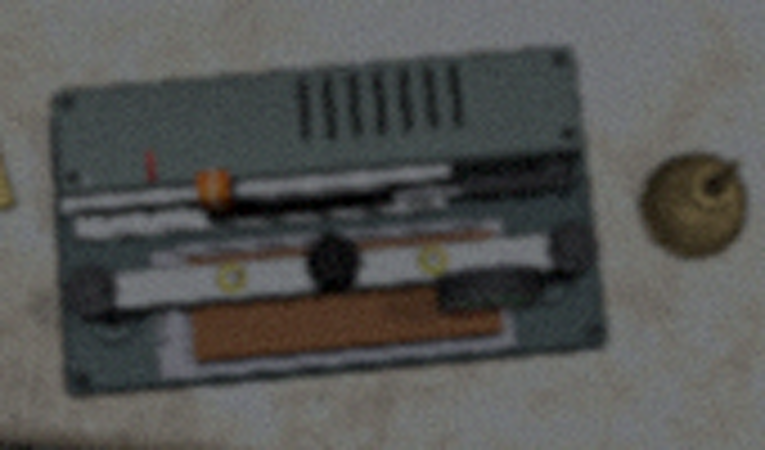

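```bash
python3 - <<'E'
from h import *
psi=.18
for a in(psi+np.pi/2,psi-np.pi/2):print(a,bot.ik([.495,-.115,.37],down(a)))
bot.reach([.495,-.115,.37],down(psi+np.pi/2))
s=bot.sense();im=bot.capture("wrist");cv2.imwrite("pics/w1.png",im[:,:,::-1]);print(s["t"],s["tool_pos"],s["joints"].round(3))
import json;json.dump({k:s[k].tolist() for k in("tool_pos","orientation")},open("w1.json","w"))
print(orange(im)); 
E
```

```text
1.7507963267948965 [-0.22827377  0.15938346 -0.32483468  1.08657819  0.         -0.40827377]
-1.3907963267948966 [-0.22827377  0.15938346 -0.32483468  1.08657819  0.          2.73331888]
1.9917 [ 0.49502315 -0.11548686  0.37006505] [-0.229  0.159 -0.325  1.087 -0.    -0.408]
[([483, 246, 4, 3, 9], [484.3, 247.1]), ([461, 248, 11, 6, 27], [466.4, 250.5]), ([339, 259, 16, 38, 343], [347.4, 278.0]), ([350, 259, 16, 38, 264], [358.8, 278.5])]
```

View pics/w1.png

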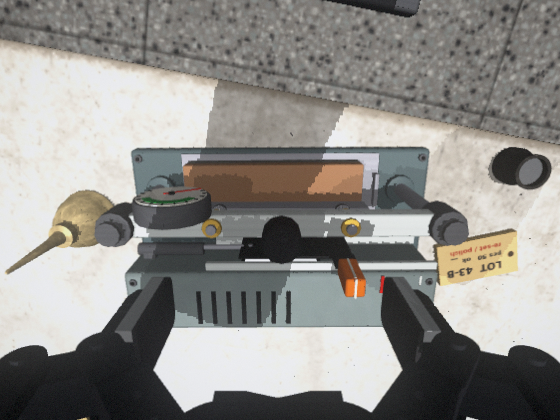

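```bash
python3 - <<'E'
from h import *
import json
s=json.load(open("w1.json"));c=cam("wrist",s)
k=onz(c,(282,245),.152);g=onz(c,(355,288),.125);print(k,g)
# column tops z .133, base front corners z? housing corners z .086, mark
L=onz(c,(449,233),.133);R=onz(c,(114,233),.133);d=L-R;print("cols",L,R,np.linalg.norm(d),np.arctan2(-d[0],d[1]),(L+R)/2)
m=onz(c,(382,278),.086);print("mark",m)
a,b=onz(c,(120,327),.086),onz(c,(437,325),.086);d=b-a;print("rear",a,b,np.linalg.norm(d),np.arctan2(-d[0],d[1]))
im=cv2.imread("pics/w1.png")
cv2.imwrite("pics/w1c.png",cv2.resize(im[170:320,90:470],None,fx=2.1,fy=2.1,interpolation=cv2.INTER_CUBIC))
E
```

```text
[ 0.49602077 -0.11245189  0.152     ] [ 0.5297837  -0.05600319  0.125     ]
cols [ 0.47814225 -0.01094101  0.133     ] [ 0.51460256 -0.21386298  0.133     ] 0.2061714875413651 0.1777795796718739 [ 0.49637241 -0.11240199  0.133     ]
mark [ 0.53809826 -0.02380948  0.086     ]
rear [ 0.62067169 -0.22515305  0.086     ] [0.57238165 0.03285217 0.086     ] 0.26248547623031043 0.18502615610737297
```

View pics/w1c.png

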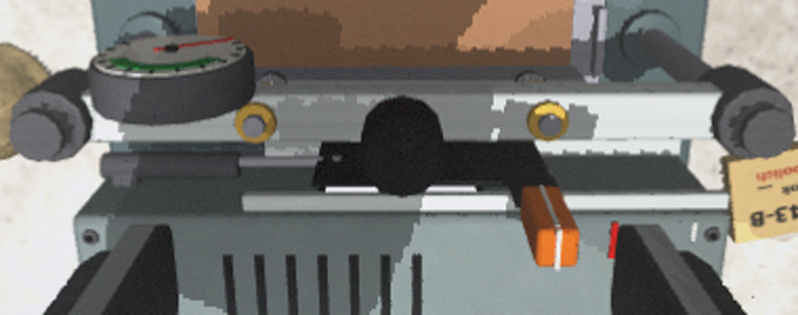

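The close view shows the knob top at about (281,245), the grip top at about (355,288), the red mark at (382,278) and the dial at (172,200). It agrees with gauge yaw of about 0.18 and the knob at (0.496,-0.1125). I'll press with the fingers closed.

```bash
python3 - <<'E'
from h import *
bot.grip(0.0)
x,y=.4962,-.1125
bot.movel([x,y,.338],rate=.2)
h=bot.movel([x,y,.315],rate=.03,stop_force=3)
s=bot.sense();print(h,s["t"],s["tool_pos"],s["contact_force"])
if h:
    z0=s["tool_pos"][2]
    bot.movel([x,y,z0-.020],rate=.04)
    s=bot.sense();print(s["t"],s["tool_pos"],s["contact_force"])
    bot.movel([x,y,z0-.026],rate=.02)
    bot.sleep(.2);s=bot.sense();print(s["t"],s["tool_pos"],s["contact_force"])
E
```

```text
True 3.6583 [ 0.49618469 -0.11253468  0.32271407] [-0.21014252  0.92979645 -0.14184999]
4.3167 [ 0.49607268 -0.11247425  0.30253297] [-0.99057079 -0.2288681   0.17686294]
4.9667 [ 0.49604619 -0.11249505  0.29696792] [-2.14949093  0.54039469  4.70157873]
```

```bash
python3 - <<'E'
from h import *
import json
s=bot.sense();im=bot.capture("wrist");cv2.imwrite("pics/w2.png",im[:,:,::-1])
c=cam("wrist",s);print(s["contact_force"],proj(c,[[.4962,-.1125,.126],[.4962,-.1125,.152]]))
E
```

```text
[-2.14949093  0.54039469  4.70157873] [[276.73653039 285.43991177]
 [276.66165229 321.13517827]]
```

View pics/w2.png

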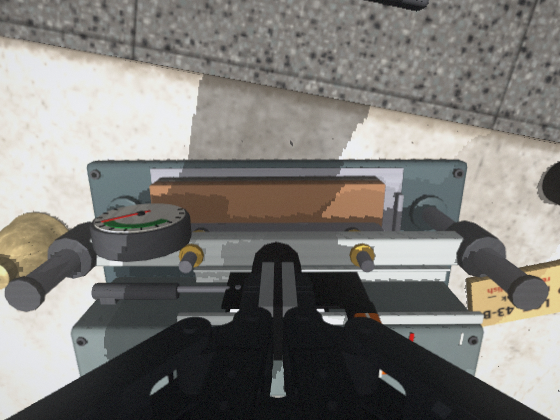

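The dial hand now points left and slightly down in this inverted view, from (141,214) to (104,221). Seen upright, that is about 60° clockwise of vertical, a reading of about 9 mm at the edge of the green band. I'll pinch the knob and raise the bar about 3 mm.

```bash
python3 - <<'E'
from h import *
x,y=.4962,-.1125
bot.movel([x,y,.335],rate=.2)
bot.grip(.034)
h=bot.movel([x,y,.277],rate=.12,stop_force=12)
print(h,bot.sense()["contact_force"])
bot.grip(.0)
s=bot.sense();print(s["t"],s["tool_pos"],s["grip_width"],s["contact_force"])
p=s["tool_pos"].copy()
bot.movel([x,y,.277+.0033],rate=.02);bot.sleep(.2)
s=bot.sense();print(s["t"],s["tool_pos"],s["contact_force"])
im=bot.capture("wrist");cv2.imwrite("pics/w3.png",cv2.resize(im[190:290,60:240],None,fx=4,fy=4,interpolation=cv2.INTER_CUBIC)[::-1,::-1,::-1])
E
```

```text
False [ 0.43384289 -0.08759217  0.3263406 ]
6.675 [ 0.49669142 -0.11280765  0.27810677] 0.021436172460740668 [-0.87604396 -0.57647468  4.01742479]
7.1917 [ 0.49674086 -0.1128065   0.28066316] [ 4.04096442 -4.2461296  -2.47257968]
```

View pics/w3.png

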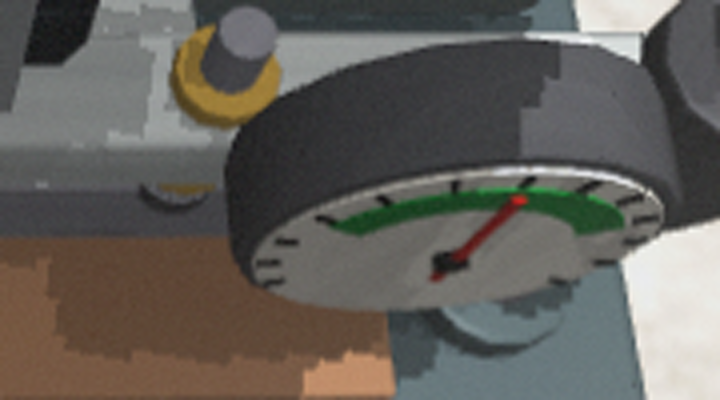

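The dial hand now stands at the 6 mm tick, the middle of the green band, in line with (520,200) on the crop. I'll release and move over the shutter grip.

```bash
python3 - <<'E'
from h import *
bot.grip(.034);s=bot.sense();p=s["tool_pos"]
bot.movel([p[0],p[1],.335],rate=.15)
bot.movel([.5295,-.0558,.335],rate=.15)
bot.grip(.036);bot.sleep(.2)
s=bot.sense();im=bot.capture("wrist");cv2.imwrite("pics/w4.png",im[:,:,::-1])
c=cam("wrist",s);print(s["t"],s["tool_pos"],orange(im),proj(c,[[.5295,-.0558,.125]]))
E
```

```text
9.05 [ 0.52936681 -0.05617901  0.33511293] [([467, 212, 4, 4, 13], [468.5, 213.8]), ([454, 215, 4, 4, 12], [455.4, 216.8]), ([417, 217, 24, 10, 57], [429.7, 221.8]), ([265, 219, 12, 41, 410], [270.8, 239.5]), ([279, 219, 12, 41, 407], [284.4, 239.5])] [[277.58271097 248.62505676]]
```

View pics/w4.png

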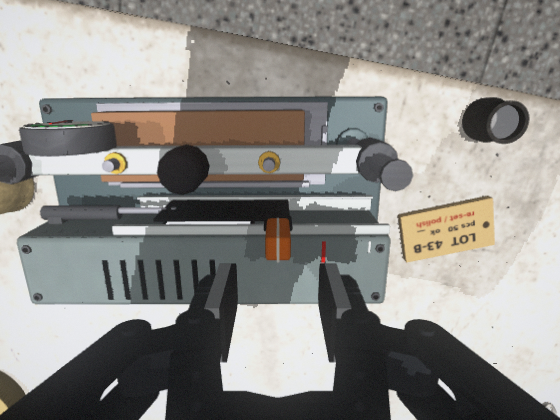

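The grip is centred between the fingers: its white line is at column 278 and the predicted column was 277.6. I'll descend, close and slide.

```bash
python3 - <<'E'
from h import *
x,y=.5295,-.0558
h=bot.movel([x,y,.268],rate=.08,stop_force=10);print(h,bot.sense()["contact_force"])
if not h:
    bot.grip(0.);s=bot.sense();print(s["t"],s["tool_pos"],s["grip_width"],s["contact_force"])
    u=np.array([-np.sin(.18),np.cos(.18),0])*.030
    bot.movel(np.array([x,y,.268])+u,rate=.03);bot.sleep(.3)
    s=bot.sense();print(s["t"],s["tool_pos"],s["grip_width"],s["contact_force"])
    for n in("wrist","scene","top"):
        im=bot.capture(n);cv2.imwrite(f"pics/{n}5.png",im[:,:,::-1])
E
python3 - <<'E'
import cv2,numpy as np
a=cv2.imread("pics/wrist5.png")[60:340,0:400];b=cv2.imread("pics/scene5.png")[185:300,235:345]
b=cv2.resize(b,None,fx=2.5,fy=280/115,interpolation=cv2.INTER_CUBIC)
cv2.imwrite("pics/c5.png",np.hstack([a,b]))
E
```

```text
False [0.69314118 0.09373742 0.78437912]
10.4083 [ 0.52984053 -0.05593208  0.26873118] 0.012924828850746198 [-1.13838491  0.07332166  5.03362431]
11.8583 [ 0.52459995 -0.02723197  0.26870624] 0.013125496866136071 [-0.6151703  -5.84026985  5.9722985 ]
```

View pics/c5.png

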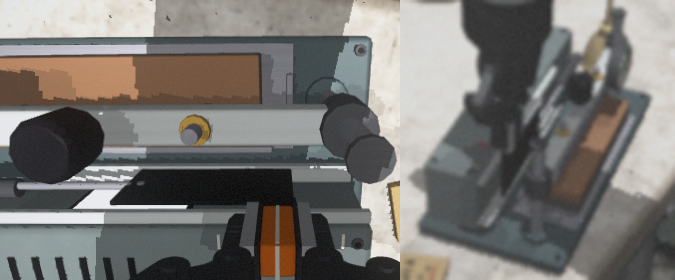

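The white line on the grip is at column 277. The plate has slid, showing part of the window, but the fingers hide the red mark. Relative to the knob the opening is about 29.2 mm, so I'll nudge it 0.8 mm and look again, at the dial too.

```bash
python3 - <<'E'
from h import *
s=bot.sense()
u=np.array([-np.sin(.18),np.cos(.18),0])
bot.movel(np.array([.5295,-.0558,.268])+u*.0309,rate=.02);bot.sleep(.3)
s=bot.sense();p=s["tool_pos"];d=p-[.4967,-.1128,0];print(s["t"],p,s["grip_width"],s["contact_force"],"gauge y",d@u)
im=bot.capture("wrist");cv2.imwrite("pics/w6.png",im[:,:,::-1])
c=cam("wrist",s)
# predicted y lines on housing top z .086, x 42 of gauge: y 50,80,110 
k=np.array([.4964,-.1126,0]);X=np.array([np.cos(.18),np.sin(.18),0])
P=lambda x,y,z:k+X*(x+12)/1e3+u*y/1e3+np.array([0,0,z/1e3])
print("marks",proj(c,[P(42,v,86) for v in(50,80,110)]).round(),"grip",proj(c,[P(30.5,80,125)]).round(1),"knobtop",proj(c,[P(-12,0,z) for z in(122,126,130)]).round(1))
print("window edges",proj(c,[P(39,v,60) for v in(-30,0,30)]).round())
im4=cv2.imread("pics/w4.png")
a=cv2.resize(im[140:380,180:380],None,fx=2.2,fy=2.2,interpolation=cv2.INTER_CUBIC)[:,:,::-1]
b=cv2.resize(im4[100:160,10:130],(340,170),interpolation=cv2.INTER_CUBIC)[::-1,::-1]
e=cv2.resize(im[170:270,0:200],(340,170),interpolation=cv2.INTER_CUBIC)[:,:,::-1]
r=np.zeros((528,340,3),np.uint8);r[:170]=b;r[180:350]=e
cv2.imwrite("pics/c6.png",np.hstack([a,r]))
E
```

```text
12.5583 [ 0.52442899 -0.0263907   0.26872322] 0.013241896176618194 [ 0.04203585 -5.62643873  4.56667234] gauge y 0.08004893139533902
marks [[216. 293.]
 [279. 293.]
 [341. 293.]] grip [[278.7 321.2]] knobtop [[ 43.  208.3]
 [ 35.5 212. ]
 [ 27.5 215.9]]
window edges [[ 78. 262.]
 [132. 262.]
 [187. 263.]]
```

View pics/c6.png

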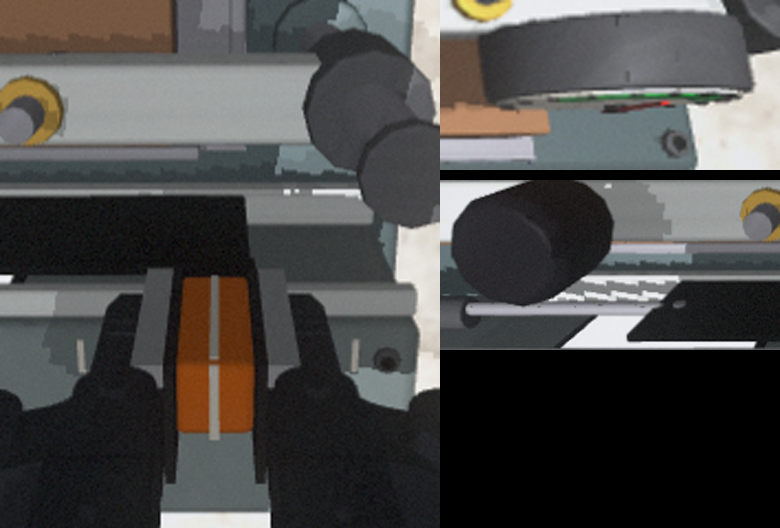

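The white end marks are at crop columns 81 and 354, so their middle is 217.5. The grip line is at 214, which puts it within about 0.7 mm of half open on the closed side. After release, the dial hand's sideways offset fits a hand pointing straight up in perspective, and the knob top projects to about z 126 mm. I'll nudge the grip 0.4 mm and hand in.

```bash
python3 - <<'E'
from h import *
u=np.array([-np.sin(.18),np.cos(.18),0])
bot.movel(np.array([.5295,-.0558,.268])+u*.0313,rate=.02);bot.sleep(.3)
s=bot.sense();print(s["t"],(s["tool_pos"]-[.4967,-.1128,0])@u,s["grip_width"],s["contact_force"])
bot.job_done()
E
```

```text
13.1583 0.08038374802982581 0.01278130496869212 [-0.4001873  -6.28838537  4.72543602]
the job is handed in; nothing more can be done
```

The job is handed in at about 13 s on the robot's clock: the crossbar is lowered with the dial in the green band, and the gripper is still holding the shutter about half open.

- **Crossbar:** My first press on the knob, with the fingers closed, went a little deep. The dial read about 9 mm, the edge of the green band but short of the 12 mm stop. I then pinched the knob, raised the bar about 3 mm and let go. While I held it, the hand stood on the 6 mm tick.
- **Dial after release:** The only views then were nearly edge-on. They fit a hand pointing straight up and a knob top at about 126 mm, but they confirm 6 mm only roughly.
- **Shutter:** Measured from the knob, the grip ended at 80.4 mm, against 80 mm for half open. Before a last 0.4 mm nudge, the wrist picture had put it at about 79.3 mm where the arm read 80.0 mm. The two checks therefore disagree by about 0.7 mm, and I stopped between them. The sideways pull is about 6 N, as expected at half open. The fingers hid the red mark, so I judged half open from the two white end marks.
- **Bystanders:** The stone looked undisturbed in the later pictures. I made no separate measurement of it, the oil can, the loupe or the tags. No contact beyond a few newtons showed in the force readings I took.

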